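# Seat the friction sled and snap the toggle clamp shut

### The arm

A 7-joint arm with a two-finger parallel gripper is mounted at the origin on a cart in front of the work surface, level with it; the furniture and walls round the work are solid. World frame = base frame: x ahead of the robot, y to its left, z up, the work surface at z = 0. Lengths are in m, angles in rad, forces in N, time in s.
With the tool pointing down it reaches from about 0.4 to 0.925 m from the base axis. Payload 4.1 kg.
Tool frame: the origin (TCP) lies at the very end of the fingers, on their centre line; the grasp point (between the pads) lies 19 mm behind it; z points along the fingers, y is the line along which they close (so a half turn about z gives the same grasp; the last joint's range is limited). The gripper opens to 85 mm and grips with 20 to 120 N. Pads are 22 mm wide; open, the fingers measure 114 mm over their backs; the gripper's body (76 mm by 85 mm) begins 54 mm behind the grasp point. The pads swing forward as they close: fully open they stand 13 mm farther back than shut.
Start: joints at [-1.288, 0.398, 0.045, 1.537, -0.019, 1.207, -0.051], TCP at [0.242, 0.603, 0.231] pointing down, gripper open.
Joint ranges: [-2.82, 2.82], [-0.49, 2.23], [-1.37, 1.46], [0, 2.46], [-1.36, 4.5], [0.23, 2], [-2.94, 2.94]. Speed limits (rad/s): [2.57, 2.57, 3.14, 3.14, 3.14, 3.14, 3.14].

### API

Orientations are given as a unit quaternion [x, y, z, w].
In Python, from plant import r, optics gives the robot as it stands.
- The arm moves only by the tool move_arm, never from a script. Its argument "deltas" is a list that holds one entry, the list of rows, each a list of 7 numbers: the finger opening in m, from 0 to 0.0854, then the shift along the tool's x, y, z in m, then the turn, a rotation vector about the tool's x, y, z in degrees. A call has 1 to 5 rows; each row shifts and turns the commanded pose from where the row before left it, along the tool's axes as they then stand; what a row does not reach is not made up. A row lasts 1/10 s, in which the tool goes at most 50 mm and 8.59 degrees, less where a joint would pass 70% of its speed; a pose out of reach is approached as far as the arm can. A call with a gripper value outside its range is refused whole. The fingers move at their own pace and stop on an object; "newtons" is the grip in N (left out, the last holds). Time passes only in rows, so rows that do not move let the fingers close. It gives the time, the measured TCP pose, the force, the opening and the grip force at its end, in the units of the state.
- r.read_state(): the state, without advancing time (a new reading comes with each control period).
- optics.capture(name): name is "side" or "top"; returns a dict with "pixels" (400x640x3 uint8, red, green, blue), "range_z" (400x640 float32, m along the optical axis (not along the pixel's ray), 0 where there is no reading), "camera_matrix" (3x3 intrinsics, pixels), "D" ([k1, k2, p1, p2, k3] as OpenCV has them; the pictures are not rectified), "camera_from_world" (4x4, takes a point from world to camera coordinates). Camera axes: x right, y up, looking along -z (the intrinsics and any distortion apply to the point x, -y, -z); pixel columns grow to the right and rows downward; lengths in m; the calibration is good to about 2 mm. A picture is of the moment at which its call begins.
- r.close_job(): hands the job in; it is judged then, once.
The state is a dict: "clock": time; "joint_positions": joint angles; "dq": joint speeds; "joint_efforts": joint torques, N m; "tcp_pos": TCP position; "tcp_rot": TCP orientation; "force": force on the tool from outside, world axes, zero at the start; "ft_torque": the same for the moment, N m; "width": finger opening in m; "gripper_force": force on a finger pad.
Only numpy, scipy, OpenCV 4.12 (cv2) and the standard library are available. Lean on these libraries where they do the work, as an engineer would, in place of code of your own. Each camera call takes 0.05 s, during which the arm holds its last target. There are 200 camera calls.

### The job

Clamp the friction sled in its holding jig for re-soling: with the fingertips, push the sled along the channel until it is fully home against the steel end stop, then push the red toggle lever over past its center so that it snaps shut and its rubber pad presses on the sled. Only push: do not lift the sled, leave the things around the jig where they are, and finish with the hand clear of everything.

Things in the scene. Friction and masses are not known exactly. Their poses are not given: they have to be found in the camera images.
- jig: Fixed jig, aluminium plate 10 mm thick: x -70..80, y -50..50 mm, plus clamp wing x 24..80, y -105..-50. Origin on the worktop under the channel's middle, z up, x along the channel to the end stop. Channel floor at z 10 mm; blue rails 10 mm wide, inner faces y +-34, tops z 18; steel end stop: face x 70, top z 28.
- sled_knob (a point): Centre of the sled's upright knob, 14 mm diameter, 12 mm high. The knob stands mid-plate on a loose 0.2 kg plate 63 x 64 x 12 mm that lies flat in the channel (2 mm play a side), 25 to 50 mm short of the stop at the start, small wire hook trailing. This point is 18 mm above the sled's underside, 31 mm from its leading edge. Axes: y toward the stop, z up.
- home (a point): Point of the jig where the knob's centre is when the sled touches the end stop: jig frame (38.5, 0, 28) mm. Axes as the jig's. Keep the arm clear of the machines: a tall testing machine stands to the left of the jig, from x 0.48 m on, y 0.02 to 0.47 m; a 0.27 m high one beyond it, from x 0.64 m on, y -0.70 to -0.12 m.
- clamp_lever (a joint): Lever angle, rad. 0 = open, red handle leaning 35 deg outward (jig -y); grows as the handle swings inward (+y) over the jig. A spring holds it at either end and changes over with the handle upright, at 0.61; past that it snaps by itself to about 1.22, shut on the sled (1.25 with no sled under the pad). It takes about 3 N at the handle's end at first, falling to nothing at upright.
- lever_pivot (a point): Lever axis, jig frame (54, -64, 40) mm, parallel to the jig's x. A clamp arm fixed to the lever reaches toward the channel: open, its pad is held up 20 to 45 mm from the channel's middle line, 60 to 95 mm above the worktop; shut, it presses the plate 15 mm ahead of the knob (x) and 20 mm to its -y side.
- lever_grip (a point): Centre of the round end of the red handle: straight, 16 mm thick over its outer 60 mm, 90 mm from pivot to this point, rounded 8 mm past it. Moves with the lever: open it is 52 mm outward (jig -y) of the pivot and 74 mm above it; upright 90 mm above; shut 52 mm inward.
- weight: Bystander: brass calibration weight 33 mm diameter, 50 mm tall, origin under its centre. Leave it alone.
- grip_plate: Bystander: grey rubber-faced grip plate 25 x 28 x 9 mm, origin under its centre. Leave it alone.
- clear_tape: Bystander: roll of brownish tape 96 mm diameter, 48 mm high, origin under its centre. Leave it alone.
Things that resemble listed ones, but are neither listed nor needed, are in the scene too. Of the things that look like the part that bears sled_knob, the smaller one is meant.

How it is judged:
By the outcome, as a careful person would: the job done as asked, in the order asked, and still so for the second after the job is handed in, with the robot touching nothing.
It also fails if it takes over 48 s, if anything falls off the work surface, if the arm or the gripper's body presses on something with over 40 N, if the wrist force passes 120 N, or if a joint passes its speed limit or range.

## Working session

There is one attempt and no reset: what is moved stays moved. The work goes in short steps, Python scripts to look and compute and a tool call to move; the robot and the scene stay as the last step left them, time stands still between calls to the robot, and variables do not carry over. Pictures are saved under pics/ and viewed, at most 10 in all, crops included, and the job is handed in when it is done.

Besides the shell and the picture viewer there is one more tool, called after "Emit:" as a command line: name --argument value ..., lists and objects as JSON in quotes. move_arm: Moves the arm, as the interface text tells. Its arguments: {"type":"object","properties":{"deltas":{"type":"array","items":{"type":"array","items":{"type":"array","items":{"type":"number"}}}},"newtons":{"type":"number"}},"required":["deltas"]}

```bash
mkdir -p pics; ls
cat > h.py <<'E'
import numpy as np, cv2, pickle
from scipy.spatial.transform import Rotation as R
def grab(n):
    from plant import optics
    d=optics.capture(n); pickle.dump(d,open(n+'.pkl','wb')); return d
def load(n): return pickle.load(open(n+'.pkl','rb'))
def ray(d,u,v):
    p=cv2.undistortPoints(np.array([[[u,v]]],float),d["camera_matrix"],np.array(d["D"],float))[0,0]
    return np.array([p[0],-p[1],-1.])
def world(d,u,v,z=None):
    """z None: use depth; else intersect plane z"""
    M=np.linalg.inv(d["camera_from_world"]); r=ray(d,u,v)
    if z is None:
        k=d["range_z"][int(round(v)),int(round(u))]
    else:
        o=M[:3,3]; k=(z-o[2])/(M[:3,:3]@r)[2]
    return M[:3,:3]@(r*k)+M[:3,3]
def pix(d,P):
    P=np.atleast_2d(P); c=(d["camera_from_world"]@np.c_[P,np.ones(len(P))].T)[:3]
    c=(c*np.array([[1],[-1],[-1]])).T.copy()
    return cv2.projectPoints(c,np.zeros(3),np.zeros(3),d["camera_matrix"],np.array(d["D"],float))[0][:,0]
def save(d,name,box=None,s=1):
    im=d["pixels"][:,:,::-1]
    if box: im=im[box[1]:box[3],box[0]:box[2]]
    cv2.imwrite('pics/'+name,cv2.resize(im,None,fx=s,fy=s,interpolation=cv2.INTER_CUBIC))
E
python3 - <<'E'
from h import *
from plant import r
for n in("top","side"):
    d=grab(n); save(d,n+'0.png'); print(n,np.linalg.inv(d["camera_from_world"]).round(3))
s=r.read_state(); print({k:np.round(v,4) for k,v in s.items()})
E
```

```text
pics
top [[ 0.02   0.987 -0.159  0.32 ]
 [-1.     0.017 -0.023 -0.269]
 [-0.02   0.16   0.987  1.179]
 [ 0.     0.     0.     1.   ]]
side [[ 0.983  0.114 -0.147  0.319]
 [-0.186  0.57  -0.8   -1.178]
 [-0.008  0.814  0.581  0.772]
 [ 0.     0.     0.     1.   ]]
{'clock': np.float64(0.1), 'joint_positions': array([-1.288 ,  0.3991,  0.045 ,  1.5377, -0.0187,  1.2069, -0.0507]), 'dq': array([-0.0016, -0.0022,  0.0008, -0.0031, -0.0007, -0.0012, -0.001 ]), 'joint_efforts': array([ 3.80000e-03, -4.76263e+01,  1.37090e+00, -2.54946e+01,
        1.22000e-02,  5.10000e-03, -0.00000e+00]), 'tcp_pos': array([0.2419, 0.6027, 0.2304]), 'tcp_rot': array([ 1.897e-01,  9.818e-01, -8.000e-04, -1.000e-04]), 'force': array([-0.2339,  0.0461, -0.263 ]), 'ft_torque': array([ 0.012 ,  0.0027, -0.0013]), 'gripper_force': np.float64(0.0), 'width': np.float64(0.0858)}
```

View pics/top0.png

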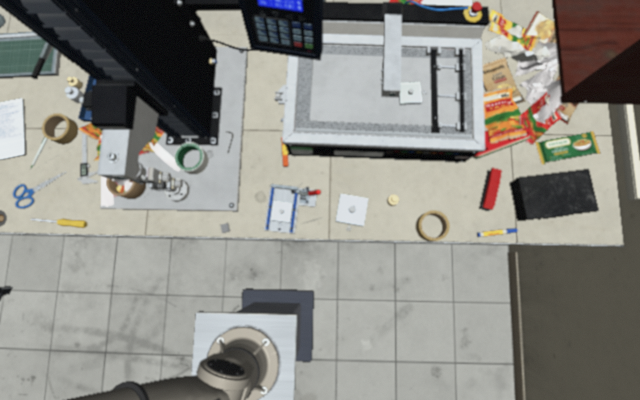

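View pics/side0.png

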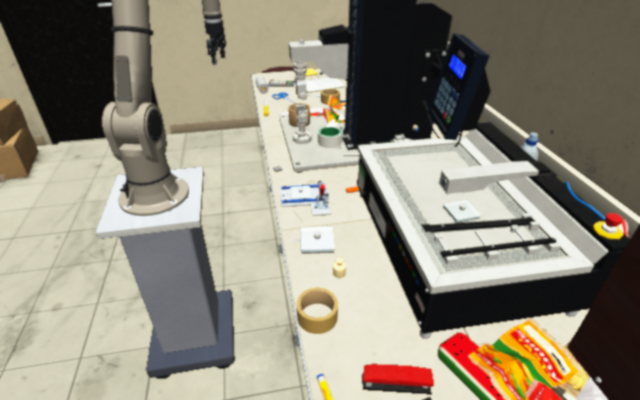

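The top view shows the jig at about (288,208), with its blue rails, a white plate and the red lever at (313,192). Sled look-alikes are the plate in the channel at (283,212), the loose plate at (352,209) and one on the machine bed at (410,93). The one in the channel fits: it is the smaller and it lies in the jig. I'll confirm that in an enlarged crop.

Run:
```python
from h import *
d=load("top"); a=d["pixels"][170:245,215:375,::-1]; a=cv2.resize(a,(800,375),interpolation=cv2.INTER_CUBIC)
s=load("side"); b=s["pixels"][170:260,262:372,::-1]; b=cv2.resize(b,None,fx=6,fy=6,interpolation=cv2.INTER_CUBIC)
cv2.imwrite('pics/c1.png',a); cv2.imwrite('pics/c2.png',b)
# plate size check / heights
for u,v in((283,212),(352,209),(270,208),(298,208),(313,192),(330,215),(278,188),(288,188)): print(u,v,world(d,u,v).round(4))
```

```text
283 212 [ 0.468  -0.1122  0.0202]
352 209 [ 0.479  -0.3316  0.0381]
270 208 [ 0.4804 -0.0697  0.0188]
298 208 [ 0.4846 -0.158  -0.0005]
313 192 [ 0.5179 -0.2115  0.1101]
330 215 [ 0.4634 -0.2626  0.0005]
278 188 [ 0.5477 -0.0917  0.0112]
288 188 [ 0.5447 -0.1265  0.0289]
```

View pics/c1.png

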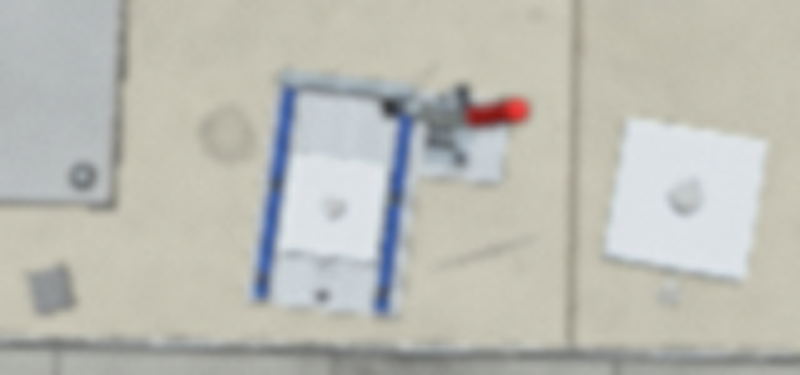

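View pics/c2.png

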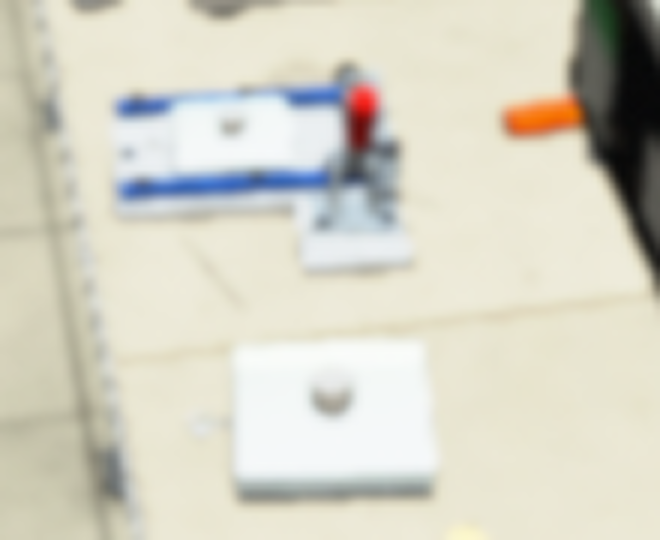

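The crop confirms it: the smaller plate lies between the blue rails, with its knob at crop (333,208) and its hook trailing at (320,295). The larger decoy sits loose at (685,195), and the lever is open with its red ball at (515,110). Next I'll fit the jig pose from picked corners in both views.

Run:
```python
from h import *
from scipy.optimize import least_squares
T,S=load("top"),load("side")
obs=[(T,(-70,50,10),(249,299)),(T,(-70,-50,10),(398,315)),(T,(24,-105,10),(500,182)),
(S,(-70,-50,10),(117,212)),(S,(24,-105,10),(303,265)),(S,(80,-105,10),(412,262)),
(T,(54,-116,114),(517,110)),(S,(54,-116,114),(364,102))]
P=[np.array(o[1])/1000. for o in obs]; uv=[(np.array(o[2])/5+(215,170)) if o[0] is T else (np.array(o[2])/6+(262,170)) for o in obs]
def tow(q,p): return R.from_euler('z',q[2]).apply(p)+np.array([q[0],q[1],0])
def f(q): return np.concatenate([pix(o[0],tow(q,p))[0]-w for o,p,w in zip(obs,P,uv)])
s=least_squares(f,[.48,-.11,-.1],loss='soft_l1'); q=s.x; print(q,np.degrees(q[2])); print(f(q).reshape(-1,2).round(2))
inv=lambda w:R.from_euler('z',-q[2]).apply(w-np.array([q[0],q[1],0]))*1000
# blue rails
for n,d in(("T",T),("S",S)):
    im=d["pixels"].astype(int); m=(im[...,2]-im[...,0]>70); 
    v,u=np.nonzero(m); pts=np.array([inv(world(d,a,b,.018)) for a,b in zip(u,v)])
    k=(abs(pts[:,0])<90)&(abs(pts[:,1])<60); pts=pts[k]
    for sg in(1,-1):
        z=pts[pts[:,1]*sg>0]; c=np.polyfit(z[:,0],z[:,1],1); print(n,sg,len(z),"y mid",np.polyval(c,0).round(1),"slope deg",np.degrees(c[0]).round(2),"x",z[:,0].min().round(),z[:,0].max().round())
print("knob T",inv(world(T,215+333/5,170+208/5,.031)),"S",inv(world(S,262+232/6,170+125/6,.031)))
np.save('q.npy',q)
for y in(256,155): print("plate edge",inv(world(T,215+330/5,170+y/5,.022)))
```

```text
[ 0.47623461 -0.1088574  -0.09543677] -5.468124344199288
[[-0.63 -0.2 ]
 [ 0.43  0.17]
 [ 0.6  -0.24]
 [-0.63 -0.33]
 [-0.21 -0.29]
 [-0.1  -0.94]
 [ 0.61 -0.48]
 [-0.02  0.02]]
T 1 56 y mid 41.2 slope deg 0.18 x -64.0 66.0
T -1 53 y mid -36.6 slope deg -0.08 x -65.0 55.0
S 1 32 y mid 35.7 slope deg 1.13 x -64.0 56.0
S -1 76 y mid -40.6 slope deg -0.08 x -66.0 42.0
knob T [-8.38042194 -1.13299637 31.        ] S [-4.56037066 -8.83950054 31.        ]
plate edge [-38.0919163   -1.98286412  22.        ]
plate edge [26.44893953  6.72715056 22.        ]
```

The jig is at (0.476, -0.109) with yaw -5.4°, and the two views agree to about 2 mm. The knob is at jig x of about -6, so the sled has about 44 mm to travel. I'll push on the knob from behind with closed fingers, which keeps them off the trailing hook. Next is a move planner in tool axes.

```bash
cat > plan.py <<'E'
from h import *
q=np.load('q.npy'); J=R.from_euler('z',q[2])
down=R.from_matrix([[-1,0,0],[0,1,0],[0,0,-1]])   # tool x=-jig x, tool y=jig y
def tgt(p,lean=0,ln_y=0): # jig mm; lean: hand leans to jig -x ; ln_y: hand leans to jig -y
    return J.apply(np.array(p)/1000)+np.r_[q[:2],0], J*R.from_euler('y',-lean,degrees=True)*R.from_euler('x',ln_y,degrees=True)*down
def plan(*T,start=None):
    from plant import r
    s=r.read_state(); p,o=np.array(s["tcp_pos"]),R.from_quat(s["tcp_rot"])
    print("t",round(s["clock"],2),"jig mm",(J.inv().apply(p-np.r_[q[:2],0])*1000).round(1),"w",p.round(3),"F jig",J.inv().apply(s["force"]).round(1),"width",round(s["width"],4))
    for P,O,*st in T:
        dv=(o.inv()*O).as_rotvec(degrees=True); step=st[0] if st else .04
        n=int(np.ceil(max(np.linalg.norm(P-p)/step,np.linalg.norm(dv)/8.5,1)))
        for i in range(n):
            d=o.inv().apply((P-p)/(n-i)); w=(o.inv()*O).as_rotvec(degrees=True)/(n-i)
            print(*(d*1000).round(1),'mm |',*w.round(2)); p=p+o.apply(d); o=o*R.from_rotvec(w,degrees=True)
        print('--')
E
python3 - <<'E'
from plan import *
o=tgt((0,0,0))[1]
plan((np.array([.31,.40,.23]),o),(np.array([.39,.12,.23]),o),tgt((-42,0,150),10))
E
```

```text
t 0.1 jig mm [-301.   686.   230.4] w [0.242 0.603 0.23 ] F jig [-0.2  0.  -0.3] width 0.0858
-23.1 -27.1 0.1 mm | -0.02 -0.0 -2.73
-21.8 -28.2 0.1 mm | -0.02 -0.0 -2.73
-20.4 -29.2 0.1 mm | -0.02 -0.0 -2.73
-19.0 -30.2 0.1 mm | -0.02 -0.0 -2.73
-17.5 -31.0 0.1 mm | -0.02 -0.0 -2.73
-16.0 -31.8 0.1 mm | -0.02 -0.0 -2.73
--
-13.3 -33.9 -0.0 mm | 0.0 0.0 0.0
-13.3 -33.9 -0.0 mm | 0.0 0.0 0.0
-13.3 -33.9 -0.0 mm | 0.0 0.0 0.0
-13.3 -33.9 -0.0 mm | 0.0 0.0 0.0
-13.3 -33.9 -0.0 mm | 0.0 0.0 0.0
-13.3 -33.9 -0.0 mm | 0.0 0.0 0.0
-13.3 -33.9 -0.0 mm | 0.0 0.0 0.0
-13.3 -33.9 -0.0 mm | 0.0 0.0 0.0
--
-9.4 -31.4 11.4 mm | 0.0 -1.43 -0.0
-9.1 -31.4 11.7 mm | 0.0 -1.43 0.0
-8.8 -31.4 11.9 mm | 0.0 -1.43 0.0
-8.5 -31.4 12.1 mm | 0.0 -1.43 0.0
-8.2 -31.4 12.3 mm | 0.0 -1.43 0.0
-7.9 -31.4 12.5 mm | 0.0 -1.43 0.0
-7.6 -31.4 12.7 mm | 0.0 -1.43 0.0
--
```

Emit:
move_arm --deltas '[[[0, -0.023, -0.027, 0, 0, 0, -3], [0, -0.022, -0.028, 0, 0, 0, -3], [0, -0.02, -0.029, 0, 0, 0, -3], [0, -0.019, -0.03, 0, 0, 0, -3], [0, -0.017, -0.031, 0, 0, 0, -3]]]' --newtons 40

```text
clock: 0.6
tcp_pos: [0.3, 0.4339, 0.2309]
tcp_rot: [0.059, 0.998, -0.0, -0.0]
force: [1.1, 0.0, 0.4]
width: 0.0122
gripper_force: 0.0
```

Emit:
move_arm --deltas '[[[0, -0.016, -0.032, 0, 0, 0, -1.4], [0, -0.013, -0.034, 0, 0, 0, 0], [0, -0.013, -0.034, 0, 0, 0, 0], [0, -0.013, -0.034, 0, 0, 0, 0], [0, -0.013, -0.034, 0, 0, 0, 0]]]'

```text
clock: 1.1
tcp_pos: [0.3506, 0.2599, 0.231]
tcp_rot: [0.048, 0.999, -0.0, -0.0]
force: [0.7, 0.2, -1.1]
width: -0.0
gripper_force: 0.0
```

Emit:
move_arm --deltas '[[[0, -0.013, -0.034, 0, 0, 0, 0], [0, -0.013, -0.034, 0, 0, 0, 0], [0, -0.013, -0.034, 0, 0, 0, 0], [0, -0.013, -0.034, 0, 0, 0, 0], [0, 0, 0, 0, 0, 0, 0]]]'

```text
clock: 1.6
tcp_pos: [0.3901, 0.1164, 0.2311]
tcp_rot: [0.052, 0.999, -0.001, -0.0]
force: [0.9, -0.5, 0.7]
width: -0.0003
gripper_force: 0.0
```

Run:
```python
from plan import *
plan(tgt((-42,0,150),10),tgt((-42,0,60),10),(*tgt((-38,0,27),10),.02))
```

```text
t 1.6 jig mm [-107.2  216.   231.1] w [0.39  0.116 0.231] F jig [ 0.9 -0.4  0.7] width -0.0003
-11.2 -35.9 13.6 mm | -0.02 -1.67 -0.08
-10.7 -35.9 13.9 mm | -0.02 -1.67 -0.08
-10.3 -35.9 14.2 mm | -0.02 -1.67 -0.08
-9.8 -35.9 14.4 mm | -0.02 -1.67 -0.08
-9.3 -36.0 14.7 mm | -0.02 -1.67 -0.08
-8.8 -36.0 15.0 mm | -0.02 -1.67 -0.08
--
5.2 -0.0 29.5 mm | -0.0 -0.0 -0.0
5.2 -0.0 29.5 mm | -0.0 -0.0 -0.0
5.2 -0.0 29.5 mm | -0.0 -0.0 -0.0
--
0.9 -0.0 16.6 mm | 0.0 0.0 0.0
0.9 0.0 16.6 mm | 0.0 0.0 0.0
--
```

Emit:
move_arm --deltas '[[[0, -0.011, -0.036, 0.0135, 0, -1.67, 0], [0, -0.011, -0.036, 0.014, 0, -1.67, 0], [0, -0.01, -0.036, 0.014, 0, -1.67, 0], [0, -0.01, -0.036, 0.0145, 0, -1.67, 0], [0, -0.009, -0.036, 0.015, 0, -1.67, 0]]]'

```text
clock: 2.1
tcp_pos: [0.4273, -0.0637, 0.1629]
tcp_rot: [0.047, 0.996, -0.003, 0.074]
force: [0.3, 0.8, -0.4]
width: -0.0001
gripper_force: 0.0
```

Emit:
move_arm --deltas '[[[0, -0.009, -0.036, 0.015, 0, -1.67, 0], [0, 0.005, 0, 0.03, 0, 0, 0], [0, 0.005, 0, 0.03, 0, 0, 0], [0, 0.005, 0, 0.029, 0, 0, 0], [0, 0, 0, 0, 0, 0, 0]]]'

```text
clock: 2.6
tcp_pos: [0.4319, -0.0993, 0.0561]
tcp_rot: [0.048, 0.995, -0.004, 0.083]
force: [-1.2, -0.0, 0.6]
width: 0.0002
gripper_force: 0.0
```

Run:
```python
from plan import *
plan((*tgt((-40,0,27),10),.02))
a=grab("top"); b=grab("side")
x=cv2.resize(a["pixels"][160:245,235:345,::-1],None,fx=5,fy=5,interpolation=2)[:,:400]
y=cv2.resize(b["pixels"][165:250,262:342,::-1],None,fx=5,fy=5,interpolation=2)
cv2.imwrite('pics/m1.png',np.hstack([x,y]))
```

```text
t 2.6 jig mm [-45.    5.3  56.1] w [ 0.432 -0.099  0.056] F jig [-1.2 -0.1  0.6] width 0.0002
-0.1 -2.7 14.8 mm | -0.03 -0.25 -0.0
0.0 -2.7 14.8 mm | -0.03 -0.25 -0.0
--
```

View pics/m1.png

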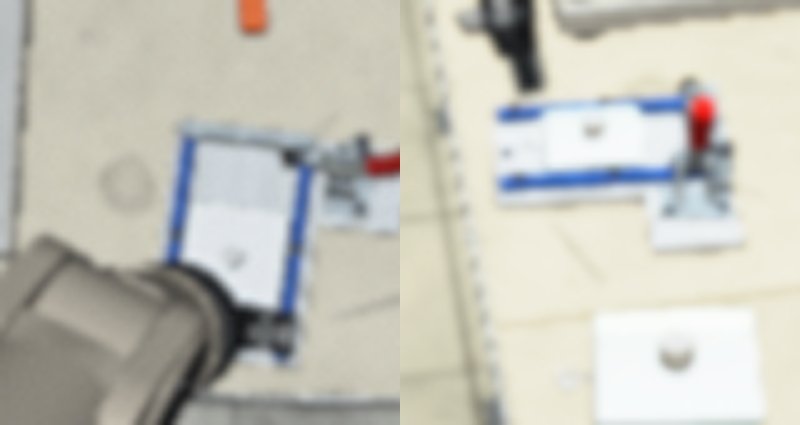

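The picture shows the hand low and behind the sled, and the sled undisturbed with its knob at (235,258). I'll check that the projected TCP matches the visible tip (side crop about (532,90)) before going lower.

Run:
```python
from plan import *
p=np.array([.4319,-.0993,.0561])
print("top crop",(pix(load("top"),p)-[235,160])*5,"side crop",(pix(load("side"),p)-[262,165])*5+[400,0])
up=R.from_quat([0.048, 0.995, -0.004, 0.083]).apply([0,0,-1])
for k in(.07,.15): print(k,(pix(load("top"),p+k*up)-[235,160])*5,(pix(load("side"),p+k*up)-[262,165])*5+[400,0])
d=load("side");print(world(d,262+132/5,165+80/5), world(d,262+125/5,165+60/5))
d=load("top");print(world(d,235+270/5,160+335/5),world(d,235+225/5,160+320/5))
```

```text
top crop [[209.39705348 310.03276886]] side crop [[527.36801952  87.90242467]]
0.07 [[189.23754326 317.6432005 ]] [[503.4525599   -4.40536586]]
0.15 [[162.68292785 327.66769048]] [[ 474.14040754 -117.55030862]]
[ 0.4333228  -0.1160251   0.07271258] [ 0.42964524 -0.11582576  0.08791284]
[ 0.40889946 -0.14850504  0.15120962] [ 0.40950188 -0.1338534   0.22939523]
```

The tip matches within about 1 mm. Going down behind the knob.

Emit:
move_arm --deltas '[[[0, 0, -0.0027, 0.015, 0, 0, 0], [0, 0, -0.0027, 0.0145, 0, 0, 0], [0, 0, 0, 0, 0, 0, 0]]]'

```text
clock: 3.0
tcp_pos: [0.4409, -0.1057, 0.0311]
tcp_rot: [0.048, 0.995, -0.004, 0.088]
force: [-1.3, -0.2, 0.7]
width: 0.0003
gripper_force: 0.0
```

Run:
```python
from plan import *
plan((*tgt((-24,0,27),10),.008),(*tgt((14,0,27),10),.006))
```

```text
t 3.0 jig mm [-35.5  -0.3  31.1] w [ 0.441 -0.106  0.031] F jig [-1.3 -0.3  0.7] width 0.0003
-5.3 0.1 3.0 mm | 0.02 0.04 -0.0
-5.3 0.1 3.0 mm | 0.02 0.04 -0.0
--
-5.3 0.0 0.9 mm | -0.0 0.0 -0.0
-5.3 0.0 0.9 mm | -0.0 0.0 -0.0
-5.3 0.0 0.9 mm | -0.0 0.0 -0.0
-5.3 0.0 0.9 mm | -0.0 0.0 -0.0
-5.3 0.0 0.9 mm | -0.0 0.0 -0.0
-5.3 0.0 0.9 mm | -0.0 -0.0 -0.0
-5.3 -0.0 0.9 mm | -0.0 -0.0 -0.0
--
```

Emit:
move_arm --deltas '[[[0, -0.005, 0, 0.002, 0, 0, 0], [0, -0.005, 0, 0.002, 0, 0, 0], [0, 0, 0, 0, 0, 0, 0]]]'

```text
clock: 3.3
tcp_pos: [0.4526, -0.1069, 0.0294]
tcp_rot: [0.047, 0.995, -0.004, 0.089]
force: [-0.2, 0.4, 0.2]
width: -0.0002
gripper_force: 0.0
```

Run:
```python
from plan import *
plan((*tgt((14,0,27),10),.006))
```

```text
t 3.3 jig mm [-23.7  -0.3  29.4] w [ 0.453 -0.107  0.029] F jig [-0.2  0.4  0.2] width -0.0002
-5.2 0.0 1.3 mm | 0.0 0.03 0.01
-5.2 0.0 1.3 mm | 0.0 0.03 0.01
-5.2 0.0 1.3 mm | 0.0 0.03 0.01
-5.2 0.0 1.3 mm | 0.0 0.03 0.01
-5.2 0.0 1.3 mm | 0.0 0.03 0.01
-5.2 0.0 1.3 mm | 0.0 0.03 0.01
-5.2 0.0 1.3 mm | 0.0 0.03 0.01
--
```

Emit:
move_arm --deltas '[[[0, -0.005, 0, 0.0025, 0, 0, 0], [0, -0.005, 0, 0.002, 0, 0, 0], [0, -0.005, 0, 0.001, 0, 0, 0], [0, -0.005, 0, 0.001, 0, 0, 0]]]'

```text
clock: 3.7
tcp_pos: [0.4714, -0.1089, 0.0252]
tcp_rot: [0.048, 0.995, -0.004, 0.087]
force: [-2.7, -0.4, 1.8]
width: 0.0003
gripper_force: 1.0
```

Run:
```python
from plan import *
plan((*tgt((14,0,27),10),.006))
b=grab("side"); save(b,'m2.png',(272,165,342,220),8)
```

```text
t 3.7 jig mm [-4.8 -0.5 25.2] w [ 0.471 -0.109  0.025] F jig [-2.6 -0.7  1.8] width 0.0003
-4.7 0.1 0.4 mm | 0.0 -0.01 -0.0
-4.7 0.1 0.4 mm | 0.0 -0.01 -0.0
-4.7 0.1 0.4 mm | 0.0 -0.01 -0.0
-4.7 0.1 0.4 mm | 0.0 -0.01 -0.0
--
```

View pics/m2.png

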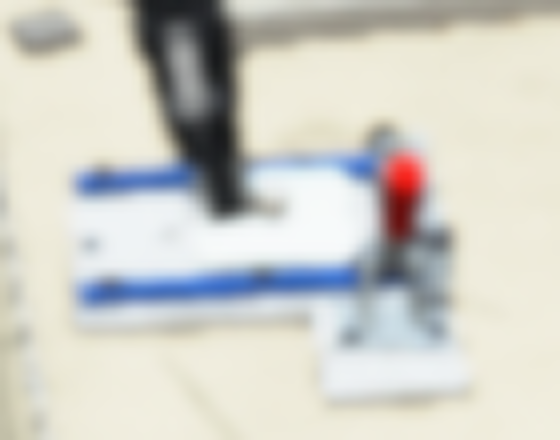

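The side view shows the finger behind the knob (225,208 against 275,208), with the sled advancing and its hook trailing at (172,235). I'll continue, letting the tip rise 1–2 mm.

Emit:
move_arm --deltas '[[[0, -0.005, 0, 0, 0, 0, 0], [0, -0.005, 0, 0.0003, 0, 0, 0], [0, -0.005, 0, 0.0008, 0, 0, 0]]]'

```text
clock: 4.05
tcp_pos: [0.4868, -0.1104, 0.0269]
tcp_rot: [0.048, 0.995, -0.004, 0.087]
force: [-1.1, 0.2, -1.1]
width: -0.0005
gripper_force: 0.4
```

Emit:
move_arm --deltas '[[[0, -0.003, 0, 0.0005, 0, 0, 0], [0, -0.003, 0, 0.0005, 0, 0, 0]]]'

```text
clock: 4.25
tcp_pos: [0.4925, -0.1109, 0.0269]
tcp_rot: [0.047, 0.995, -0.004, 0.087]
force: [-1.7, -0.5, -0.2]
width: 0.0002
gripper_force: 0.6
```

Run:
```python
from plan import *
plan((*tgt((22,0,27),10),.006))
```

```text
t 4.25 jig mm [16.3 -0.5 26.9] w [ 0.492 -0.111  0.027] F jig [-1.7 -0.6 -0.2] width 0.0002
-5.6 0.5 0.9 mm | 0.01 0.01 0.0
--
```

Emit:
move_arm --deltas '[[[0, -0.002, 0, 0.0003, 0, 0, 0], [0, 0, 0, 0, 0, 0, 0]]]'

```text
clock: 4.45
tcp_pos: [0.4947, -0.1111, 0.027]
tcp_rot: [0.048, 0.995, -0.004, 0.087]
force: [-0.5, 0.1, -0.5]
width: -0.0002
gripper_force: 0.1
```

Emit:
move_arm --deltas '[[[0, -0.002, 0, 0.0003, 0, 0, 0], [0, 0, 0, 0, 0, 0, 0]]]'

```text
clock: 4.65
tcp_pos: [0.4964, -0.1113, 0.0271]
tcp_rot: [0.048, 0.995, -0.004, 0.087]
force: [0.4, 0.3, -0.1]
width: -0.0001
gripper_force: 0.2
```

Emit:
move_arm --deltas '[[[0, -0.002, 0, 0.0003, 0, 0, 0], [0, 0, 0, 0, 0, 0, 0]]]'

```text
clock: 4.85
tcp_pos: [0.4976, -0.1116, 0.0269]
tcp_rot: [0.048, 0.995, -0.004, 0.087]
force: [-1.9, -0.9, 1.6]
width: 0.0002
gripper_force: 1.4
```

Emit:
move_arm --deltas '[[[0, -0.002, 0, 0.0003, 0, 0, 0], [0, 0, 0, 0, 0, 0, 0]]]'

```text
clock: 5.05
tcp_pos: [0.4978, -0.1114, 0.0264]
tcp_rot: [0.048, 0.995, -0.003, 0.085]
force: [-6.0, 1.0, 5.6]
width: 0.0003
gripper_force: 3.4
```

Emit:
move_arm --deltas '[[[0, -0.002, 0, 0.0003, 0, 0, 0], [0, 0, 0, 0, 0, 0, 0]]]'

```text
clock: 5.25
tcp_pos: [0.498, -0.1112, 0.0259]
tcp_rot: [0.048, 0.995, -0.003, 0.083]
force: [-10.1, 1.4, 8.3]
width: 0.0001
gripper_force: 5.1
```

Run:
```python
from plan import *
plan()
```

```text
t 5.25 jig mm [21.9 -0.2 25.9] w [ 0.498 -0.111  0.026] F jig [-10.2   0.4   8.3] width 0.0001
```

The force climbs to 10 N with only 0.2 mm of motion, so the sled is against the stop. Backing off and lifting.

Emit:
move_arm --deltas '[[[0, 0.008, 0, -0.002, 0, 0, 0], [0, 0.012, 0, -0.005, 0, 0, 0], [0, 0.01, 0, -0.03, 0, 0, 0], [0, 0, 0, -0.045, 0, 0, 0], [0, 0, 0, -0.045, 0, 0, 0]]]'

```text
clock: 5.75
tcp_pos: [0.4496, -0.1072, 0.1477]
tcp_rot: [0.048, 0.995, -0.004, 0.087]
force: [2.0, 2.0, 0.9]
width: -0.0002
gripper_force: 0.0
```

Emit:
move_arm --deltas '[[[0, 0, 0, -0.045, 0, 0, 0], [0, 0, 0, -0.02, 0, 0, 0], [0, 0, 0, 0, 0, 0, 0]]]'

```text
clock: 6.05
tcp_pos: [0.4418, -0.1057, 0.2146]
tcp_rot: [0.047, 0.995, -0.002, 0.092]
force: [-0.3, -0.2, -0.0]
width: 0.0001
gripper_force: 0.0
```

Run:
```python
from plan import *
plan(tgt((30,-100,210),0),tgt((54,-175,200),0),tgt((54,-175,98),0))
a=grab("top"); b=grab("side")
x=cv2.resize(a["pixels"][170:240,255:335,::-1],None,fx=5,fy=5,interpolation=2)
y=cv2.resize(b["pixels"][165:235,272:352,::-1],None,fx=5,fy=5,interpolation=2)
cv2.imwrite('pics/m3.png',np.hstack([x,y]))
for n,d,o in(("top",a,(255,170)),("side",b,(272,165))):
    w=J.apply(np.array([[70,34,28],[70,-34,28],[38.5,0,31],[38.5,0,34],[70,0,22],[7,0,22]])/1000)+np.r_[q[:2],0]
    print(n,((pix(d,w)-o)*5).round().tolist())
```

```text
t 6.05 jig mm [-3.450e+01 -1.000e-01  2.146e+02] w [ 0.442 -0.106  0.215] F jig [-0.3 -0.3 -0. ] width 0.0001
-20.9 -33.3 5.3 mm | 0.08 3.51 0.01
-21.2 -33.3 4.1 mm | 0.08 3.51 0.01
-21.4 -33.3 2.8 mm | 0.08 3.51 0.01
--
-12.0 -37.5 5.0 mm | 0.0 0.0 -0.0
-12.0 -37.5 5.0 mm | 0.0 0.0 -0.0
--
0.0 -0.0 34.0 mm | 0.0 0.0 0.0
0.0 -0.0 34.0 mm | 0.0 0.0 0.0
0.0 -0.0 34.0 mm | 0.0 0.0 0.0
--
top [[96.0, 82.0], [201.0, 94.0], [141.0, 135.0], [140.0, 135.0], [149.0, 90.0], [136.0, 186.0]]
side [[252.0, 90.0], [264.0, 149.0], [209.0, 117.0], [209.0, 114.0], [258.0, 126.0], [161.0, 132.0]]
```

View pics/m3.png

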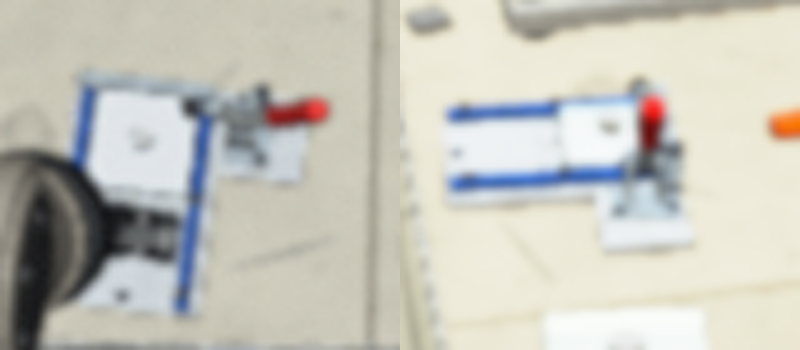

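The sled is home: the knob is at (142,138) in the top crop against (141,135) predicted, and its leading edge meets the stop with no gap. Next I'll move above and outside the handle.

Emit:
move_arm --deltas '[[[0, -0.021, -0.033, 0.004, 0, 3.5, 0], [0, -0.021, -0.033, 0.004, 0, 3.5, 0], [0, -0.021, -0.033, 0.003, 0, 3.5, 0], [0, -0.012, -0.0375, 0.005, 0, 0, 0], [0, -0.012, -0.0375, 0.005, 0, 0, 0]]]'

```text
clock: 6.65
tcp_pos: [0.5105, -0.2886, 0.1937]
tcp_rot: [0.047, 0.999, -0.0, -0.007]
force: [-0.8, -0.2, 1.0]
width: -0.0001
gripper_force: 0.0
```

Emit:
move_arm --deltas '[[[0, 0, 0, 0, 0, 0, 0]]]'

```text
clock: 6.75
tcp_pos: [0.5077, -0.2941, 0.1941]
tcp_rot: [0.052, 0.999, -0.003, -0.007]
force: [-0.7, -1.1, 0.1]
width: 0.0
gripper_force: 0.0
```

Run:
```python
from plan import *
plan(tgt((54,-172,98),0),(*tgt((54,-150,98),0),.01))
```

```text
t 6.75 jig mm [  49.  -181.4  194.1] w [ 0.508 -0.294  0.194] F jig [-0.6 -1.2  0.1] width 0.0
-2.1 3.3 32.0 mm | -0.11 -0.26 -0.17
-1.9 3.3 32.0 mm | -0.11 -0.26 -0.17
-1.8 3.2 32.0 mm | -0.11 -0.26 -0.17
--
0.0 7.3 0.0 mm | 0.0 -0.0 0.0
0.0 7.3 0.0 mm | 0.0 -0.0 0.0
0.0 7.3 0.0 mm | 0.0 -0.0 0.0
--
```

Emit:
move_arm --deltas '[[[0, -0.002, 0.003, 0.032, 0, 0, 0], [0, -0.002, 0.003, 0.032, 0, 0, 0], [0, -0.002, 0.003, 0.032, 0, 0, 0], [0, 0, 0, 0, 0, 0, 0]]]'

```text
clock: 7.15
tcp_pos: [0.5127, -0.2757, 0.0952]
tcp_rot: [0.047, 0.999, 0.002, -0.01]
force: [0.0, 0.5, -0.6]
width: 0.0001
gripper_force: 0.0
```

Run:
```python
from plan import *
plan((*tgt((54,-140,98),0),.008))
```

```text
t 7.15 jig mm [  52.1 -162.6   95.2] w [ 0.513 -0.276  0.095] F jig [-0.   0.5 -0.6] width 0.0001
-0.6 7.5 -0.9 mm | 0.07 -0.37 0.01
-0.6 7.5 -0.9 mm | 0.07 -0.37 0.01
-0.6 7.5 -0.9 mm | 0.07 -0.37 0.01
--
```

Emit:
move_arm --deltas '[[[0, -0.0005, 0.008, 0, 0, 0, 0], [0, -0.0005, 0.008, 0, 0, 0, 0], [0, -0.0005, 0.008, 0, 0, 0, 0], [0, 0, 0.008, 0, 0, 0, 0], [0, 0, 0.008, 0, 0, 0, 0]]]'

```text
clock: 7.65
tcp_pos: [0.5224, -0.2427, 0.1032]
tcp_rot: [0.048, 0.999, -0.003, -0.002]
force: [1.5, -7.7, 2.4]
width: 0.0005
gripper_force: 2.9
```

Emit:
move_arm --deltas '[[[0, 0, 0.008, 0, 0, 0, 0], [0, 0, 0.008, 0, 0, 0, 0]]]'

```text
clock: 7.85
tcp_pos: [0.5251, -0.2267, 0.1036]
tcp_rot: [0.049, 0.999, -0.003, -0.001]
force: [0.3, -3.6, 3.3]
width: 0.0
gripper_force: 2.0
```

Run:
```python
from plan import *
plan((*tgt((54,-80,98),0),.008))
b=grab("side"); save(b,'m4.png',(292,140,362,220),7)
```

```text
t 7.85 jig mm [  59.8 -112.7  103.6] w [ 0.525 -0.227  0.104] F jig [ 0.7 -3.6  3.3] width 0.0
1.2 6.5 1.1 mm | -0.06 -0.02 -0.02
1.2 6.5 1.1 mm | -0.06 -0.02 -0.02
1.2 6.5 1.1 mm | -0.06 -0.02 -0.02
1.2 6.5 1.1 mm | -0.06 -0.02 -0.02
1.2 6.5 1.1 mm | -0.06 -0.02 -0.02
--
```

View pics/m4.png

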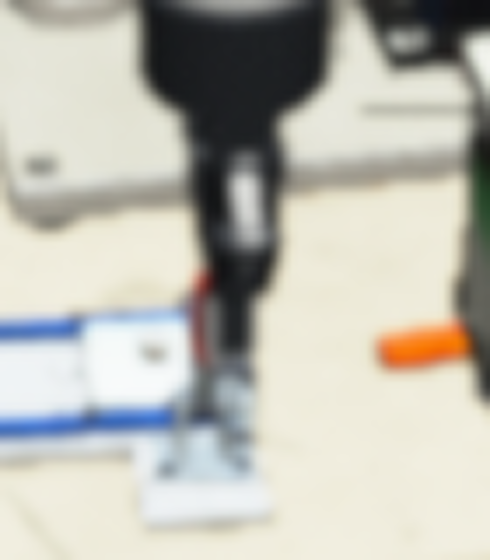

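The side view shows the finger in front of the red handle (200,290), which is swinging in. Contact is slightly off-centre in x, so I'll correct that while continuing.

Emit:
move_arm --deltas '[[[0, 0.001, 0.007, 0, 0, 0, 0], [0, 0.001, 0.007, 0, 0, 0, 0], [0, 0.001, 0.007, 0, 0, 0, 0], [0, 0.001, 0.007, 0, 0, 0, 0]]]'

```text
clock: 8.3
tcp_pos: [0.5214, -0.1934, 0.1005]
tcp_rot: [0.047, 0.999, 0.001, -0.005]
force: [-0.5, -0.5, 0.5]
width: 0.0002
gripper_force: 0.2
```

Emit:
move_arm --deltas '[[[0, 0, 0.006, 0, 0, 0, 0], [0, 0, 0, 0, 0, 0, 0]]]'

```text
clock: 8.5
tcp_pos: [0.5224, -0.187, 0.1005]
tcp_rot: [0.047, 0.999, 0.001, -0.005]
force: [-0.3, -0.5, 0.3]
width: 0.0001
gripper_force: 0.0
```

Run:
```python
from plan import *
plan((*tgt((54,-70,98),0),.008))
b=grab("side"); d=grab("top")
for n,i in(("side",b),("top",d)):
    im=i["pixels"].astype(int); m=(im[...,0]-im[...,1]>90)&(im[...,0]-im[...,2]>90); v,u=np.nonzero(m)
    k=(u>270)&(u<345)&(v>150)&(v<240); print(n,k.sum(),u[k].mean() if k.any() else 0,v[k].mean() if k.any() else 0)
    for yz in((-116,114),(-64,130),(-12,114)): print(yz,pix(i,J.apply(np.array([54,*yz])/1000)+np.r_[q[:2],0]).round(1))
```

```text
t 8.5 jig mm [ 53.4 -73.4 100.5] w [ 0.522 -0.187  0.1  ] F jig [-0.3 -0.6  0.3] width 0.0001
-0.6 3.4 2.5 mm | 0.1 -0.56 0.12
--
side 0 0 0
(-116, 114) [[322.6 187. ]]
(-64, 130) [[320.8 172.7]]
(-12, 114) [[319.  168.2]]
top 0 0 0
(-116, 114) [[319.  191.5]]
(-64, 130) [[301.2 188.6]]
(-12, 114) [[284.3 187.7]]
```

Contact has vanished past the upright position, so the lever has probably snapped over. Retreating outward and up, then checking.

Emit:
move_arm --deltas '[[[0, 0, -0.02, 0, 0, 0, 0], [0, 0, -0.03, 0, 0, 0, 0], [0, 0, -0.03, -0.02, 0, 0, 0], [0, 0, -0.02, -0.04, 0, 0, 0], [0, 0, -0.01, -0.045, 0, 0, 0]]]'

```text
clock: 9.1
tcp_pos: [0.5107, -0.3012, 0.2063]
tcp_rot: [0.05, 0.999, -0.0, -0.006]
force: [0.6, -0.1, -0.1]
width: -0.0
gripper_force: 0.0
```

Emit:
move_arm --deltas '[[[0, 0.01, -0.03, -0.03, 0, 0, 0], [0, 0.01, -0.03, 0, 0, 0, 0], [0, 0.01, -0.03, 0, 0, 0, 0], [0, 0.01, -0.03, 0, 0, 0, 0], [0, 0, 0, 0, 0, 0, 0]]]'

```text
clock: 9.6
tcp_pos: [0.4573, -0.4198, 0.237]
tcp_rot: [0.052, 0.999, -0.002, -0.005]
force: [-1.3, -0.0, 0.6]
width: 0.0
gripper_force: 0.0
```

Run:
```python
from plan import *
plan()
a=grab("top"); b=grab("side")
x=cv2.resize(a["pixels"][170:240,255:335,::-1],None,fx=5,fy=5,interpolation=2)
y=cv2.resize(b["pixels"][155:225,272:352,::-1],None,fx=5,fy=5,interpolation=2)
cv2.imwrite('pics/m5.png',np.hstack([x,y]))
for n,d,o in(("top",a,(255,170)),("side",b,(272,155))):
    w=J.apply(np.array([[54,-12,114],[38.5,0,34]])/1000)+np.r_[q[:2],0]
    print(n,((pix(d,w)-o)*5).round().tolist())
```

```text
t 9.6 jig mm [  10.8 -311.3  237. ] w [ 0.457 -0.42   0.237] F jig [-1.3 -0.2  0.6] width 0.0
top [[146.0, 88.0], [140.0, 135.0]]
side [[235.0, 66.0], [209.0, 164.0]]
```

View pics/m5.png

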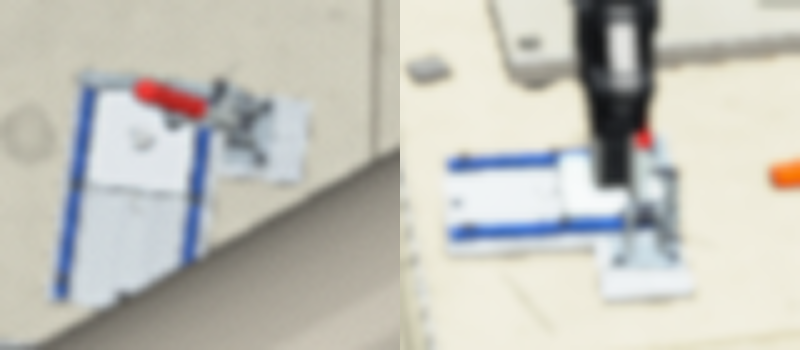

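The lever is shut, with its red end at (145,90) against (146,88) predicted. The sled is still home: knob at (142,138), trailing edge at row 187 against 186 predicted. The hand is clear, so I'm handing in.

```bash
python3 -c "
from plant import r
print(r.close_job())"
```

```text
the job is handed in; nothing more can be done
None
```

The sled is home against the end stop, the toggle lever has snapped shut on it, the hand is clear, and the job was handed in at about 9.7 s of the 48 s allowed.

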